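Stock count: book an opened spice tin on the scale and show its barcode to the scanner

TASK

Book the opened spice tin that stands on the bench scale into the stock count: leave it on the pan while you press, one at a time and letting each spring back, the stock key (second from the left), the tare key (third from the left) and then the wide enter key; do not press the zero key at the far left. Then lift the tin off and, keeping it upright all the way because its pour flap is not sealed, hold it still in the air in front of the hands-free scanner with its barcode square to the window, centred on it and about 10 cm from it. Finish while still holding it there, with nothing but the gripper carrying it, and leave the other things on the bench where they are.

Things in the scene. Friction and masses are not known exactly. Their poses are not given: they have to be found in the camera images.
- tin_center (a point): the opened spice tin on the scale pan: upright rectangular metal tin 86 (its x) x 58 (its y) x 102 mm tall, 0.2 to 0.4 kg; the top 12 mm is a black cap inset 2 mm, with a 3 mm thick pour flap on the cap's barcode end. Site: its centre, 51 mm above its underside; x points out through the narrow face with the barcode, z up. Its two broad faces, 58 mm apart, are flat and parallel for gripping.
- tin_barcode (a point): centre of the barcode label on the tin's narrow face: 43 mm along the tin's x from its centre and 6 mm lower than it (45 mm above the underside). Same axes as the tin.
- pan_center (a point): centre of the top face of the scale's stainless pan, 200 mm (x) x 230 mm (y), 100 mm above the worktop. Axes of the scale: x away from the operator (from key panel to pan), y to the operator's left, z up.
- scale: bench scale, white, 300 mm deep (x) x 240 mm wide (y), fixed; origin under its centre on the worktop, x from key panel to pan. Its front panel rises from 53 to 84 mm height over 95 mm; display above, a row of four black keys below, 7 mm proud: from the operator's left zero, stock, tare (38 mm apart), then enter (54 mm from tare).
- key_zero_top (a point): centre of the top face of a black spring key on the scale's sloping panel; z: outward normal of the panel (18 degrees from vertical, leaning towards the operator), x: up the slope, y: to the operator's left. Zero key: leftmost of the three square keys, 20 x 20 mm; not to be pressed.
- key_stock_top (a point): centre of the top face of a black spring key on the scale's sloping panel; z: outward normal of the panel (18 degrees from vertical, leaning towards the operator), x: up the slope, y: to the operator's left. Stock key: second from the left, 20 x 20 mm.
- key_tare_top (a point): centre of the top face of a black spring key on the scale's sloping panel; z: outward normal of the panel (18 degrees from vertical, leaning towards the operator), x: up the slope, y: to the operator's left. Tare key: third from the left, 20 x 20 mm.
- key_enter_top (a point): centre of the top face of a black spring key on the scale's sloping panel; z: outward normal of the panel (18 degrees from vertical, leaning towards the operator), x: up the slope, y: to the operator's left. Enter key: the wide one at the right, 46 mm wide, 20 mm up the slope.
- key_zero (a joint): travel of the zero key in m: 0 up, grows as it is pressed, 0.004 fully down; it springs back (about 2.4 N to start, 4.8 N fully down)
- key_stock (a joint): travel of the stock key in m: 0 up, grows as it is pressed, 0.004 fully down; it springs back (about 2.4 N to start, 4.8 N fully down)
- key_tare (a joint): travel of the tare key in m: 0 up, grows as it is pressed, 0.004 fully down; it springs back (about 2.4 N to start, 4.8 N fully down)
- key_enter (a joint): travel of the enter key in m: 0 up, grows as it is pressed, 0.004 fully down; it springs back (about 2.4 N to start, 4.8 N fully down)
- scanner_window (a point): centre of the window (54 x 52 mm, upright, 125 mm above the worktop) of the hands-free barcode scanner: fixed, dark head 62 deep x 76 wide x 88 mm high on a round foot 96 mm across, 169 mm tall in all. The window looks along -x of this point, so a barcode that faces it has its outward direction along +x of this point; z is up.
- scanner: the same scanner as a whole; origin under its foot on the worktop; its window looks along its -x and lies 35 mm from its axis.
- board: white chopping board 200 mm (x) x 260 mm (y) x 15 mm, fixed; origin under its centre. The spoon lies on it.
- tin2_center (a point): a second tin of the same make (86 x 58 x 102 mm) standing on the worktop, not part of the job; the point is its centre, 51 mm above the worktop
- jar: glass jar with a metal lid, 74 mm across, 110 mm tall, standing on the worktop; origin at the centre of its underside; not part of the job
- spoon: steel spoon lying on the chopping board, not part of the job; origin on its underside
Things that resemble listed ones, but are neither listed nor needed, are in the scene too. Of the things that look like the scanner, the smallest one is meant.

How it is judged:
On the way, in this order (a step that is already met when the one before it is completed fails the run):
1. the stock key is pressed down alone, with the tin standing on the pan (value of joint key_stock above 0.003 m and value of joint each of key_zero, key_tare, key_enter below 0.0015 m and contact force between tin and scale above 1 N and angle between tin_center's own z axis and vertical below 0.1 rad), for 0.1 s.
2. then the tare key is pressed down alone, with the tin standing on the pan (value of joint key_tare above 0.003 m and value of joint each of key_zero, key_stock, key_enter below 0.0015 m and contact force between tin and scale above 1 N and angle between tin_center's own z axis and vertical below 0.1 rad), for 0.1 s.
3. then the wide enter key is pressed down alone, with the tin standing on the pan (value of joint key_enter above 0.003 m and value of joint each of key_zero, key_stock, key_tare below 0.0015 m and contact force between tin and scale above 1 N and angle between tin_center's own z axis and vertical below 0.1 rad), for 0.1 s.
At the end, for the whole second after the job is handed in: Tin held in the air by the gripper alone, at rest, upright within 11 deg, barcode facing the window within 15 deg, 65 to 135 mm from it and within 30 mm of its centre sideways and in height. All keys up; second tin, jar, spoon within 30 mm of their places, tin and jar upright (x of tin_barcode in the frame of scanner_window between -0.135 and -0.065 m and y of tin_barcode in the frame of scanner_window between -0.03 and 0.03 m and z of tin_barcode in the frame of scanner_window between -0.03 and 0.03 m and x of tin_center in the frame of scanner_window below -0.097 m and angle between the x axis of tin_center and the x axis of scanner_window, either way round below 0.26 rad and angle between each of tin_center, tin2_center, jar's own z axis and vertical below 0.2 rad and contact force between tin and the fingers above 1 N and contact force between tin and scale below 0.1 N and contact force between tin and scanner below 0.1 N and contact force between tin and table below 0.1 N and contact force between tin and board below 0.1 N and contact force between tin and tin2 below 0.1 N and contact force between tin and jar below 0.1 N and contact force between tin and spoon below 0.1 N and linear speed of tin below 0.03 m/s and angular speed of tin below 0.15 rad/s and value of joint each of key_zero, key_stock, key_tare, key_enter below 0.0015 m and distance of each of tin2_center, jar, spoon from where it was at the start of the episode below 0.03 m); the arm keeps its last pose, push and grip.
It fails at once if the zero key is pressed (value of joint key_zero above 0.0025 m).
It fails at once if two keys are down at once (value of joint each of key_zero, key_stock above 0.0025 m or value of joint each of key_zero, key_tare above 0.0025 m or value of joint each of key_zero, key_enter above 0.0025 m or value of joint each of key_stock, key_tare above 0.0025 m or value of joint each of key_stock, key_enter above 0.0025 m or value of joint each of key_tare, key_enter above 0.0025 m).
It fails at once if the opened tin is tipped by more than 35 degrees (angle between tin_center's own z axis and vertical above 0.6 rad).
It fails at once if the second tin, jar or spoon is moved more than 30 mm (distance of any of tin2_center, jar, spoon from where it was at the start of the episode above 0.03 m).
It also fails if it takes over 64 s, if anything falls off the work surface, if the arm or the gripper's body presses on something with over 40 N, if the wrist force passes 120 N, or if a joint passes its speed limit or range.

ROBOT

A 7-joint arm with a two-finger parallel gripper is mounted at the origin on the work surface. World frame = base frame: x ahead of the robot, y to its left, z up, the work surface at z = 0. Lengths are in m, angles in rad, forces in N, time in s.
With the tool pointing down it reaches from about 0.4 to 0.75 m from the base axis. Payload 19.5 kg.
Tool frame: the origin (TCP) lies at the very end of the fingers, on their centre line; the grasp point (between the pads) lies 19 mm behind it (bot.grasp_offset is the z of the grasp point in the tool frame, in m); z points along the fingers, y is the line along which they close (so a half turn about z gives the same grasp; the last joint's range is limited). The gripper opens to 85 mm and grips with 20 to 120 N. Pads are 22 mm wide; open, the fingers measure 114 mm over their backs; the gripper's body (76 mm by 85 mm) begins 54 mm behind the grasp point. The pads swing forward as they close: fully open they stand 13 mm farther back than shut.
Start: joints at [1.244, 0.707, -0.028, 1.485, 0.022, 0.951, -0.075], TCP at [0.162, -0.552, 0.231] pointing down, gripper open.
Joint ranges: [-2.71, 2.71], [-0.32, 2.16], [-1.57, 1.52], [0, 2.45], [-1.46, 4.6], [0, 2.02], [-2.83, 2.83]. Speed limits (rad/s): [1.89, 1.89, 2.57, 2.57, 3.01, 3.01, 3.01].

INTERFACE

Orientations are given as a rotation vector (axis times angle).
In Python, from bench import get_state, cams, order, bot gives the robot as it stands.
- The arm moves only by the tool apply_moves, never from a script. Its argument "commands" is a list that holds one entry, the list of rows, each a list of 7 numbers: the shift along the tool's x, y, z in mm, then the turn, a rotation vector about the tool's x, y, z in rad, then the opening, from 0 (shut) to 1 (fully open). In form: [[[x, y, z, ax, ay, az, grip], ...]]. A call has 1 to 12 rows; each row is the pose to reach, as a shift and turn from the pose commanded when the call began, along the tool's axes at that moment; what a row does not reach only later rows make up. A row lasts 1/12 s, in which the tool goes at most 41.7 mm and 7.16 degrees, less where a joint would pass 70% of its speed; a pose out of reach is approached as far as the arm can. A call with a gripper value outside its range is refused whole. The fingers move at their own pace and stop on an object; "squeeze" is the grip in N (left out, the last holds). Time passes only in rows, so rows that repeat a pose let the fingers close. It gives the time, the measured TCP pose, the force, the opening and the grip force at its end, in the units of the state.
- get_state(): the state, without advancing time (a new reading comes with each control period).
- cams.get_image(name): name is "scene" or "top"; returns a dict with "frame" (400x640x3 uint8, blue, green, red), "K" (3x3 intrinsics, pixels), "position" and "orientation" of the camera in the world. Camera axes: x right, y down, z forward; pixel columns grow to the right and rows downward; lengths in m; the calibration is good to about 2 mm. A picture is of the moment at which its call begins. There is no depth.
- order.job_done(): hands the job in; it is judged then, once.
Trained networks look in a picture, given as the dict that the camera call returned (one of the last four; its "shot" number tells which), for a name from the list of things; names that differ only in an ending like _2 or _b are one class to them, and where a whole thing is asked for, a point or a joint stands for the part that bears it (a point fixed in the world has none). Each returns a list of dicts, best first, with "conf" (0 to 1); they miss things now and then, are a little off and sometimes report something else, mostly with a low value. They report only what shows in the picture. A call takes as long as a camera call. They do not tell look-alikes from the thing itself.
- cams.cut_out(picture, name): "region" (400x640 bool, what is visible of it) and "position" ([column, row] in pixels, amid what is visible of it).
The state is a dict: "t": time; "q": joint angles; "joint_vel": joint speeds; "effort": joint torques, N m; "position": TCP position; "tool_rot": TCP orientation; "contact_force": force on the tool from outside, world axes, zero at the start; "wrist_torque": the same for the moment, N m; "finger_gap": finger opening in m; "finger_force": force on a finger pad.
Only numpy, scipy, OpenCV 4.12 (cv2) and the standard library are available. Lean on these libraries where they do the work, as an engineer would, in place of code of your own. Each camera call takes 0.05 s, during which the arm holds its last target. There are 200 camera calls.

## Working session

There is one attempt and no reset: what is moved stays moved. The work goes in short steps, Python scripts to look and compute and a tool call to move; the robot and the scene stay as the last step left them, time stands still between calls to the robot, and variables do not carry over. Pictures are saved under pics/ and viewed, at most 10 in all, crops included, and the job is handed in when it is done.

Besides the shell and the picture viewer there is one more tool, called after "Request:" as a command line: name --argument value ..., lists and objects as JSON in quotes. apply_moves: Moves the arm, as the interface text tells. Its arguments: {"type":"object","properties":{"commands":{"type":"array"},"squeeze":{"type":"number"}},"required":["commands"]}

```bash
mkdir -p pics
cat > h.py <<'E'
import numpy as np, cv2
from scipy.spatial.transform import Rotation as R
from bench import get_state, cams, order, bot
def rot(p):
    o=np.array(p["orientation"],float)
    return o if o.shape==(3,3) else (R.from_rotvec(o).as_matrix() if o.size==3 else R.from_quat(o).as_matrix())
def ray(p,uv):
    d=rot(p)@np.linalg.inv(np.array(p["K"]))@np.array([uv[0],uv[1],1.]); return np.array(p["position"]),d
def onz(p,uv,z):
    c,d=ray(p,uv); return c+d*(z-c[2])/d[2]
def proj(p,X):
    q=np.array(p["K"])@(rot(p).T@(np.array(X)-np.array(p["position"]))); return q[:2]/q[2]
E
python3 - <<'E'
from h import *
for n in("scene","top"):
    p=cams.get_image(n); cv2.imwrite(f"pics/{n}0.png",p["frame"]); print(n,p["position"],p["orientation"],p["K"])
    for k in("tin_center","tin_barcode","scale","key_stock_top","key_enter_top","key_zero_top","key_tare_top","scanner","scanner_window","jar","spoon","board"):
        print(k,[(np.round(d["position"]).tolist(),round(d["conf"],2),int(d["region"].sum())) for d in cams.cut_out(p,k)])
s=get_state();print(s)
E
```

```text
scene [ 1.0648449  -0.85885836  1.16258776] [-2.31790375 -0.68468917  0.29030413] [[395.21712328   0.         313.980527  ]
 [  0.         395.21712328 200.25753992]
 [  0.           0.           1.        ]]
tin_center [([358.0, 174.0], 0.9, 681)]
tin_barcode [([361.0, 175.0], 0.65, 667), ([381.0, 141.0], 0.55, 542)]
scale [([355.0, 190.0], 0.85, 3581)]
key_stock_top []
key_enter_top []
key_zero_top []
key_tare_top []
scanner [([178.0, 249.0], 0.97, 2303), ([213.0, 330.0], 0.95, 2966), ([283.0, 299.0], 0.64, 1294)]
scanner_window [([179.0, 250.0], 0.96, 2221), ([283.0, 296.0], 0.74, 1326), ([213.0, 328.0], 0.71, 2944)]
jar [([359.0, 260.0], 0.62, 665)]
spoon [([269.0, 234.0], 0.6, 260)]
board [([271.0, 235.0], 0.64, 2956)]
top [ 0.34703511 -0.05610181  1.32629339] [-2.14328187  2.17182096 -0.17912624] [[427.70533253   0.         313.26726884]
 [  0.         427.70533253 202.02579444]
 [  0.           0.           1.        ]]
tin_center [([242.0, 168.0], 0.87, 853)]
tin_barcode [([346.0, 235.0], 0.63, 471), ([241.0, 172.0], 0.6, 926)]
scale [([231.0, 192.0], 0.65, 7464)]
key_stock_t
[... 567 characters left out ...]
: 1.3, 'q': array([ 1.24430405,  0.70650386, -0.02759387,  1.48459777,  0.02200843,
        0.95088992, -0.07548327]), 'joint_vel': array([ 0.00026966, -0.00089648,  0.00044929,  0.00072288,  0.00027625,
       -0.00218075, -0.00044525]), 'effort': array([-1.86932907e-04, -8.82987642e+01,  1.23418272e+00, -2.36373442e+01,
        1.71172241e-02,  2.03900076e-03,  5.73840521e-05]), 'position': array([ 0.16154274, -0.55181841,  0.23126636]), 'tool_rot': array([-3.10970342e+00, -4.45822317e-01,  3.21530873e-05]), 'contact_force': array([ 0.83982816,  0.74369423, -0.35121262]), 'wrist_torque': array([-0.01928087, -0.03236249,  0.01434364]), 'finger_force': 0.0, 'finger_gap': 0.08517922335430454}
```

Run:
```python
import cv2
a=cv2.imread("pics/top0.png"); c=a[110:350,160:540]; cv2.imwrite("pics/top1.png",cv2.resize(c,(760,480),interpolation=cv2.INTER_CUBIC))
a=cv2.imread("pics/scene0.png"); c=a[100:380,140:500]; cv2.imwrite("pics/scene1.png",cv2.resize(c,(720,560),interpolation=cv2.INTER_CUBIC))
```

```text
(no output)
```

View pics/top1.png

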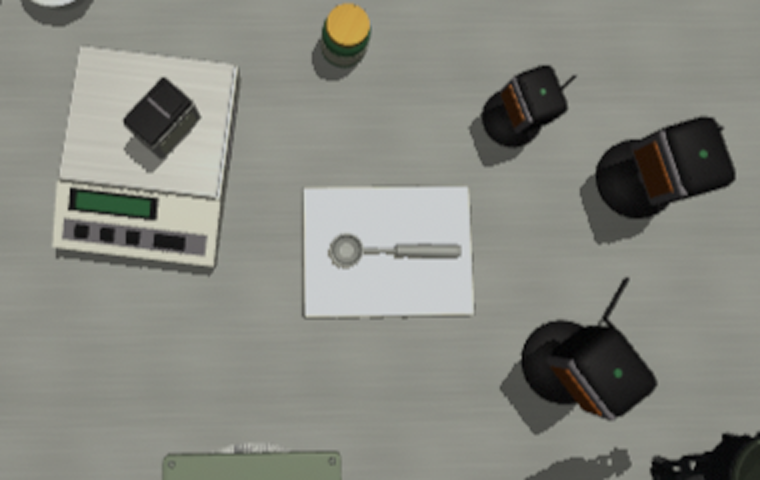

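View pics/scene1.png

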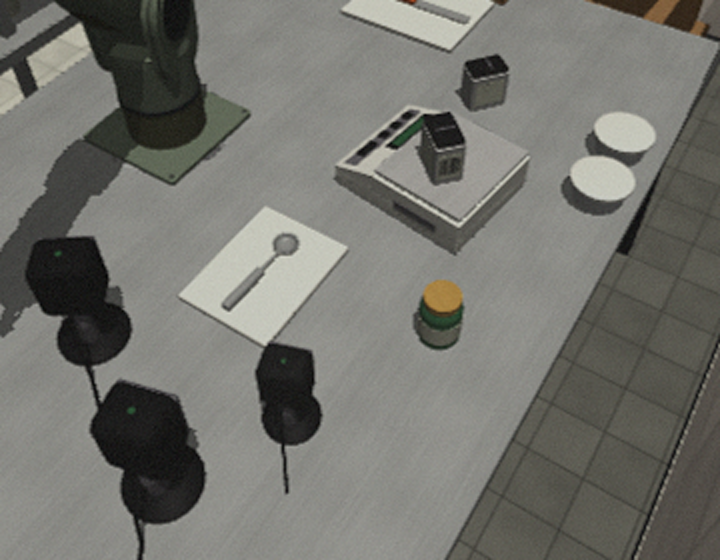

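The top view shows the scale on the left, with keys at about (200,225), (213,227), (226,228) and (245,231). The tin on the pan is centred near (240,167), and its barcode end points up and to the right. The smallest scanner is at about (425,160), with its orange window facing left towards the board. In the scene view the tin's barcode is visible at about (364,183). The second tin stands behind the scale and the jar is at about (360,258).

```bash
cat > fit.py <<'E'
from h import *
from scipy.optimize import minimize
S=4
def box(x,y,z,cx=0,cy=0):  # x,y,z ranges
    return np.array([[a,b,c] for a in x for b in y for c in z],float)
def disk(r,z0,z1):
    t=np.linspace(0,2*np.pi,24); return np.array([[r*np.cos(a),r*np.sin(a),z] for a in t for z in(z0,z1)])
def render(p,parts,v):
    m=np.zeros((400*S,640*S),np.uint8); Rz=R.from_euler('z',v[2]).as_matrix()
    for P in parts:
        X=P@Rz.T+[v[0],v[1],0]
        q=np.array([proj(p,x) for x in X])
        h=cv2.convexHull(((q+.5)*S).astype(np.float32)); cv2.fillPoly(m,[h.astype(np.int32)],1)
    return cv2.resize(m.astype(np.float32),(640,400),interpolation=cv2.INTER_AREA)
def fit(ps,ms,parts,v0):
    def f(v): return sum(1-np.minimum(m,r).sum()/np.maximum(m,r).sum() for p,m in zip(ps,ms) for r in[render(p,parts,v)])/len(ps)
    best=None
    for dy in(-.3,0,.3):
        v=np.array(v0)+[0,0,dy]
        s=np.array([v]*4); s[1,0]+=.02; s[2,1]+=.02; s[3,2]+=.2
        r=minimize(f,v,method='Nelder-Mead',options=dict(initial_simplex=s,xatol=3e-4,fatol=1e-4,maxiter=120))
        if best is None or r.fun<best.fun: best=r
    return best.x,best.fun
SCANNER=[box((-.031,.031),(-.038,.038),(.081,.169)),disk(.048,0,.015)]
TIN=lambda z:[box((-.043,.043),(-.029,.029),(z,z+.102))]
SCALE=[np.vstack([box((-.15,.15),(-.12,.12),(0,.053)),box((-.055,.15),(-.12,.12),(.053,.084))]),box((-.05,.15),(-.115,.115),(.085,.1))]
E
python3 - <<'E'
from fit import *
ps={n:cams.get_image(n) for n in("top","scene")}
def mask(n,k,px):
    for d in cams.cut_out(ps[n],k):
        r=d["region"].astype(np.uint8)
        if np.hypot(*(np.array(d["position"])-px))<14: return cv2.morphologyEx(r,cv2.MORPH_OPEN,np.ones((3,3),np.uint8)).astype(np.float32)
    print("miss",n,k)
def both(k,a,b):
    o=[(ps[n],mask(n,k,px)) for n,px in(("top",a),("scene",b))]
    return zip(*[x for x in o if x[1] is not None])
P=ps["top"]
g=onz(P,(425,163),.12)[:2]; a=both("scanner",(418,164),(283,299)); pp,mm=a; print("scanner",fit(pp,mm,SCANNER,[*g,-1.3]))
for m,p in zip(mm,pp): print(fit([p],[m],SCANNER,[*g,-1.3]))
g=onz(P,(240,168),.18)[:2]; pp,mm=both("tin_center",(242,168),(358,174)); print("tin",fit(pp,mm,TIN(.1),[*g,-.8]))
for m,p in zip(mm,pp): print(fit([p],[m],TIN(.1),[*g,-.8]))
g=onz(P,(231,188),.08)[:2]; pp,mm=both("scale",(231,192),(355,190)); mm=[np.maximum(m,0) for m in mm]; r=fit(pp,mm,SCALE,[*g,-.1]); print("scale",r)
for m,p in zip(mm,pp): print(fit([p],[m],SCALE,[*g,-.1]))
for c in((80,46),(239,66),(220,198),(61,181)): print("pan",onz(P,np.array(c)/2+[160,110]-.25,.1).round(4))
for c in((81,231),(107,234),(133,237),(170,242)): print("key",onz(P,np.array(c)/2+[160,110]-.25,.074).round(4))
print("jar",onz(P,(333.5,122.5),.11),"board",onz(P,(354,236),.015))
print([x for x in dir(bot) if x[0]!='_'],bot.grasp_offset)
print(R.from_rotvec(get_state()["tool_rot"]).as_matrix().round(3))
E
```

```text
scanner (array([ 0.64002607, -0.41602333, -1.0790139 ]), np.float64(0.08188793063163757))
(array([ 0.63883485, -0.4141763 , -1.13478132]), np.float64(0.055894434452056885))
(array([ 0.64205855, -0.41933669, -1.06502531]), np.float64(0.07272881269454956))
tin (array([ 0.60823891,  0.11527947, -0.76295974]), np.float64(0.08517724275588989))
(array([ 0.61033643,  0.11707251, -0.76763831]), np.float64(0.08842092752456665))
(array([ 0.60862836,  0.11276136, -0.78105457]), np.float64(0.06799930334091187))
scale (array([ 0.57061112,  0.15336605, -0.13537472]), np.float64(0.15868842601776123))
(array([ 0.57092501,  0.15377899, -0.12778198]), np.float64(0.11331778764724731))
(array([ 0.56902876,  0.15803409, -0.11905866]), np.float64(0.20020657777786255))
pan [0.7338 0.2465 0.1   ]
pan [0.7014 0.0125 0.1   ]
pan [0.5054 0.0405 0.1   ]
pan [0.5328 0.2691 0.1   ]
key [0.4626 0.245  0.074 ]
key [0.4577 0.2072 0.074 ]
key [0.4528 0.1693 0.074 ]
key [0.4448 0.1154 0.074 ]
jar [ 0.75885153 -0.14841379  0.11      ] board [ 0.42890994 -0.21083996  0.015     ]
['Unreachable', 'grasp_offset'] -0.0187
[[ 0.96   0.281 -0.   ]
 [ 0.281 -0.96   0.   ]
 [-0.    -0.    -1.   ]]
```

Request:
apply_moves --commands '[[[0,0,-150,0,0,0,0],[0,0,-150,0,0,0,0],[0,0,-150,0,0,0,0],[0,0,-150,0,0,0,0],[420,-240,-140,0,0,-1.15,0],[420,-240,-140,0,0,-1.15,0],[420,-240,-140,0,0,-1.15,0],[420,-240,-140,0,0,-1.15,0],[420,-240,-140,0,0,-1.15,0],[420,-240,-140,0,0,-1.15,0],[420,-240,-140,0,0,-1.15,0],[420,-240,-140,0,0,-1.15,0]]]' --squeeze 40

```text
t: 2.7
position: [0.3938, -0.3101, 0.3746]
tool_rot: [2.509, 1.889, 0.0]
contact_force: [0.9, -0.7, 0.4]
finger_gap: 0.0004
finger_force: 0.0
```

```bash
cat > plan.py <<'E'
from h import *
SX=-.125; sc=np.array([.571,.1535,0])
n=np.array([-np.sin(np.radians(18))*np.cos(SX),-np.sin(np.radians(18))*np.sin(SX),np.cos(np.radians(18))])
sy=np.array([-np.sin(SX),np.cos(SX),0]); up=np.cross(sy,n)
KEYS={k:np.array([*v,.0704]) for k,v in dict(stock=(.4577,.2072),tare=(.4528,.1693),enter=(.4452,.1156)).items()}
RK=np.column_stack([sy,np.cross(-n,sy),-n])
def down(yaw): return (R.from_euler('z',yaw)*R.from_euler('x',np.pi)).as_matrix()
def rel(p,Rt,s=None):
    s=s or get_state(); Rc=R.from_rotvec(s["tool_rot"]).as_matrix()
    d=Rc.T@(np.array(p)-s["position"])*1000; w=R.from_matrix(Rc.T@Rt).as_rotvec()
    return d.round(1).tolist(),w.round(3).tolist()
E
python3 - <<'E'
from plan import *
s=get_state(); print(s["t"],s["position"],s["q"].round(2),s["finger_gap"])
print(RK.round(3))
for h in(.08,.03): print(h,rel(KEYS["stock"]+h*n,RK,s))
E
```

```text
2.7 [ 0.3937868  -0.31014911  0.37463208] [ 0.79  0.46 -0.32  1.46  0.15  1.25  0.17] 0.00037223363933433794
[[ 0.125  0.944  0.307]
 [ 0.992 -0.119 -0.039]
 [ 0.     0.309 -0.951]]
0.08 ([511.1, -106.1, 228.0], [-0.313, 0.025, -0.154])
0.03 ([513.5, -90.8, 275.5], [-0.313, 0.025, -0.154])
```

Request:
apply_moves --commands '[[[40,-10,0,0,0,0,0],[80,-20,0,-0.05,0,-0.02,0],[120,-30,10,-0.1,0,-0.05,0],[160,-40,30,-0.15,0.01,-0.08,0],[511,-106,228,-0.313,0.025,-0.154,0],[511,-106,228,-0.313,0.025,-0.154,0],[511,-106,228,-0.313,0.025,-0.154,0],[511,-106,228,-0.313,0.025,-0.154,0],[511,-106,228,-0.313,0.025,-0.154,0],[511,-106,228,-0.313,0.025,-0.154,0],[511,-106,228,-0.313,0.025,-0.154,0],[511,-106,228,-0.313,0.025,-0.154,0]]]'

```text
t: 3.7
position: [0.4214, 0.0276, 0.2438]
tool_rot: [2.175, 1.905, 0.302]
contact_force: [0.7, 0.2, -0.5]
finger_gap: -0.0
finger_force: 0.0
```

Run:
```python
from plan import *
s=get_state(); print(s["t"],s["position"],s["q"].round(2))
for h in(.05,.02): print(h,rel(KEYS["stock"]+h*n,RK,s))
```

```text
3.7 [0.42142304 0.02760168 0.24384493] [-0.22  0.38 -0.    2.28  0.54  0.21 -0.86]
0.05 ([182.5, -41.9, 119.0], [-0.001, 0.001, -0.007])
0.02 ([182.6, -41.9, 149.0], [-0.001, 0.001, -0.007])
```

Request:
apply_moves --commands '[[[183,-42,119,0,0,0,0],[183,-42,119,0,0,0,0],[183,-42,119,0,0,0,0],[183,-42,119,0,0,0,0],[183,-42,119,0,0,0,0],[183,-42,119,0,0,0,0],[183,-42,139,0,0,0,0],[183,-42,139,0,0,0,0],[183,-42,139,0,0,0,0]]]'

```text
t: 4.45
position: [0.4547, 0.214, 0.1069]
tool_rot: [2.18, 1.909, 0.275]
contact_force: [-0.4, -0.7, 0.5]
finger_gap: -0.0001
finger_force: 0.0
```

Run:
```python
from plan import *
s=get_state(); print(s["t"],s["position"],s["q"].round(2))
for k in KEYS: print(k,rel(KEYS[k],RK,s))
fr=[cams.get_image(x)for x in("scene","top")]
o=[]
for p,c in zip(fr,((330,170),(225,225))):
    for k,X in KEYS.items():
        print(k,proj(p,X).round(1))
    a=p["frame"][c[1]-35:c[1]+35,c[0]-50:c[0]+50]; o.append(cv2.resize(a,(780,546)[:2] if 0 else (400,280),interpolation=cv2.INTER_CUBIC))
cv2.imwrite("pics/k1.png",np.hstack(o))
```

```text
4.45 [0.45470326 0.21404405 0.10690906] [-0.8   0.8   0.29  2.14  0.36  0.   -1.1 ]
stock ([-6.0, -7.0, 36.1], [-0.016, 0.013, -0.005])
tare ([-44.2, -7.0, 36.6], [-0.016, 0.013, -0.005])
enter ([-98.4, -7.5, 37.0], [-0.016, 0.013, -0.005])
stock [337.3 161.3]
tare [331.5 166.1]
enter [322.9 173.1]
stock [213.5 226.9]
tare [226.5 228.4]
enter [244.9 230.7]
```

View pics/k1.png

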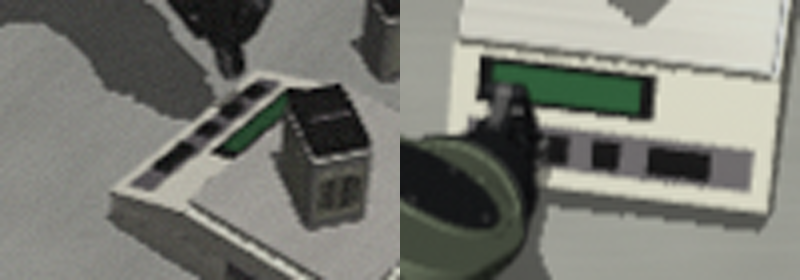

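```bash
cat >> plan.py <<'E'
def RKt(deg):
    a=np.radians(deg); m=np.array([-np.sin(a)*np.cos(SX),-np.sin(a)*np.sin(SX),np.cos(a)])
    return np.column_stack([sy,np.cross(-m,sy),-m])
RP=RKt(5)
def touch(k): return KEYS[k]+.008*up-.0145*RP[:,1]
E
python3 - <<'E'
from plan import *
for h in(.025,.01,0): print(h,rel(touch("stock")-h*RP[:,2],RP), touch("stock"))
E
```

```text
0.025 ([-5.7, -8.6, 9.5], [0.212, 0.011, -0.009]) [0.45091697 0.20805232 0.07160838]
0.01 ([-5.5, -11.7, 24.2], [0.212, 0.011, -0.009]) [0.45091697 0.20805232 0.07160838]
0 ([-5.4, -13.8, 34.0], [0.212, 0.011, -0.009]) [0.45091697 0.20805232 0.07160838]
```

Request:
apply_moves --commands '[[[-6,-9,9,0.212,0.011,-0.009,0],[-6,-9,9,0.212,0.011,-0.009,0],[-6,-9,9,0.212,0.011,-0.009,0],[-6,-9,9,0.212,0.011,-0.009,0]]]'

```text
t: 4.88
position: [0.4502, 0.2064, 0.0978]
tool_rot: [2.311, 2.03, 0.09]
contact_force: [1.0, -1.3, 0.2]
finger_gap: 0.0002
finger_force: 0.0
```

Run:
```python
from plan import *
s=get_state(); print(s["t"],s["position"],s["q"].round(2))
for h in(.025,.01,0): print(h,rel(touch("stock")-h*RP[:,2],RP))
```

```text
4.8833 [0.4502225  0.20642468 0.09779706] [-0.48  0.79 -0.08  1.99  0.36  0.3  -1.01]
0.025 ([1.7, -1.8, 1.1], [-0.001, -0.001, -0.004])
0.01 ([1.7, -1.8, 16.1], [-0.001, -0.001, -0.004])
0 ([1.7, -1.8, 26.1], [-0.001, -0.001, -0.004])
```

Request:
apply_moves --commands '[[[2,-2,12,0,0,0,0],[2,-2,22,0,0,0,0],[2,-2,26,0,0,0,0],[2,-2,26,0,0,0,0]]]'

```text
t: 5.22
position: [0.4483, 0.2102, 0.0704]
tool_rot: [2.304, 2.035, 0.088]
contact_force: [-0.9, -0.3, -0.4]
finger_gap: 0.0001
finger_force: 0.0
```

Run:
```python
from plan import *
s=get_state(); print(s["t"],s["position"],s["contact_force"],rel(touch("stock"),RP))
p=cams.get_image("scene");c=(337,161)
a=p["frame"][c[1]-35:c[1]+35,c[0]-50:c[0]+50]; cv2.imwrite("pics/k2.png",cv2.resize(a,(600,420),interpolation=cv2.INTER_CUBIC))
```

```text
5.2167 [0.44828821 0.2102239  0.07038804] [-0.88382558 -0.28702958 -0.4279973 ] ([-1.8, 3.0, -1.0], [0.0, 0.001, 0.001])
```

View pics/k2.png

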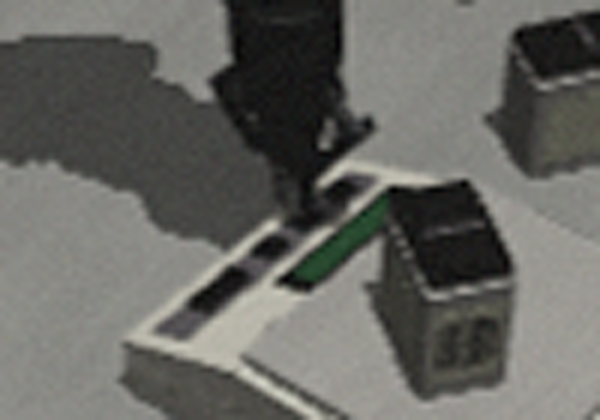

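The closed fingers are right over the stock key, at crop pixel (305,215). There is no contact force yet, so I'll press in small steps.

Request:
apply_moves --commands '[[[-2,3,1,0,0,0,0],[-2,3,3,0,0,0,0],[-2,3,3,0,0,0,0]]]'

```text
t: 5.52
position: [0.4522, 0.2078, 0.0683]
tool_rot: [2.305, 2.034, 0.09]
contact_force: [1.7, -0.4, 3.2]
finger_gap: -0.0004
finger_force: 1.5
```

Request:
apply_moves --commands '[[[0,0,2,0,0,0,0],[0,0,4,0,0,0,0],[0,0,4,0,0,0,0],[0,0,4,0,0,0,0]]]'

```text
t: 5.85
position: [0.4526, 0.2079, 0.0648]
tool_rot: [2.305, 2.034, 0.091]
contact_force: [-0.9, -2.5, 22.3]
finger_gap: 0.0004
finger_force: 10.6
```

Request:
apply_moves --commands '[[[0,0,0,0,0,0,0],[0,0,0,0,0,0,0],[0,0,-10,0,0,0,0],[0,0,-25,0,0,0,0],[0,0,-25,0,0,0,0],[-38,0,-25,0,0,0,0],[-38,0,-25,0,0,0,0],[-38,0,-25,0,0,0,0]]]'

```text
t: 6.52
position: [0.445, 0.1691, 0.089]
tool_rot: [2.307, 2.032, 0.087]
contact_force: [0.2, 0.7, -0.9]
finger_gap: 0.0002
finger_force: 0.0
```

Run:
```python
from plan import *
s=get_state(); print(s["t"],s["position"],s["contact_force"],rel(touch("tare"),RP))
```

```text
6.5167 [0.44503926 0.1691207  0.08895359] [ 0.22222564  0.67716136 -0.88547464] ([1.2, -0.7, 17.4], [-0.0, 0.001, -0.001])
```

Request:
apply_moves --commands '[[[1,-1,14,0,0,0,0],[1,-1,18,0,0,0,0],[1,-1,21,0,0,0,0],[1,-1,23,0,0,0,0],[1,-1,24,0,0,0,0],[1,-1,24,0,0,0,0],[1,-1,24,0,0,0,0],[1,-1,24,0,0,0,0]]]'

```text
t: 7.18
position: [0.4466, 0.1717, 0.0654]
tool_rot: [2.305, 2.035, 0.09]
contact_force: [0.4, 0.8, 4.4]
finger_gap: -0.0002
finger_force: 2.3
```

Request:
apply_moves --commands '[[[0,0,2,0,0,0,0],[0,0,2,0,0,0,0],[0,0,2,0,0,0,0],[0,0,2,0,0,0,0]]]'

```text
t: 7.52
position: [0.4471, 0.1718, 0.0643]
tool_rot: [2.305, 2.035, 0.092]
contact_force: [-3.9, 0.5, 32.1]
finger_gap: 0.0001
finger_force: 15.5
```

Bottomed out at 32 N, so I'll release and go to enter, 54 mm along the row.

Request:
apply_moves --commands '[[[0,0,-1,0,0,0,0],[0,0,-1,0,0,0,0],[0,0,-10,0,0,0,0],[0,0,-25,0,0,0,0],[0,0,-25,0,0,0,0],[-54,0,-25,0,0,0,0],[-54,0,-25,0,0,0,0],[-54,0,-25,0,0,0,0]]]'

```text
t: 8.18
position: [0.4371, 0.1146, 0.0883]
tool_rot: [2.308, 2.03, 0.085]
contact_force: [0.4, 0.3, -0.8]
finger_gap: 0.0001
finger_force: 0.0
```

Run:
```python
from plan import *
s=get_state(); print(s["t"],s["position"],s["contact_force"],rel(touch("enter"),RP))
```

```text
8.1833 [0.43713402 0.11459796 0.08829711] [ 0.36659395  0.25421264 -0.83075103] ([2.0, -0.4, 16.7], [-0.001, 0.003, -0.003])
```

Request:
apply_moves --commands '[[[2,0,14,0,0,0,0],[2,0,18,0,0,0,0],[2,0,21,0,0,0,0],[2,0,23,0,0,0,0],[2,0,24,0,0,0,0],[2,0,24.5,0,0,0,0],[2,0,24.5,0,0,0,0],[2,0,24.5,0,0,0,0],[2,0,24.5,0,0,0,0]]]'

```text
t: 8.93
position: [0.4404, 0.1199, 0.0646]
tool_rot: [2.304, 2.034, 0.091]
contact_force: [-3.2, 0.1, 25.8]
finger_gap: 0.0002
finger_force: 12.3
```

Request:
apply_moves --commands '[[[0,0,0,0,0,0,0],[0,0,-10,0,0,0,0],[0,0,-40,0,0,0,0],[0,0,-80,0,0,0,0],[0,0,-120,0,0,0,1],[0,0,-160,0,0,0,1],[0,0,-200,0,0,0,1],[0,0,-230,0,0,0,1],[0,0,-230,0,0,0,1]]]'

```text
t: 9.68
position: [0.4207, 0.1229, 0.2978]
tool_rot: [2.303, 2.033, 0.098]
contact_force: [1.2, 0.4, 0.0]
finger_gap: 0.0606
finger_force: 0.0
```

```bash
cat >> plan.py <<'E'
TIN=np.array([.609,.1155]); TY=-.768+np.pi
E
python3 - <<'E'
from plan import *
s=get_state(); print(s["t"],s["position"],s["q"].round(2),s["contact_force"])
for z in(.27,.149): print(z,rel([*TIN,z],down(TY),s))
E
```

```text
9.6833 [0.42067643 0.12286604 0.29778356] [-0.16  0.39 -0.34  1.91  0.25  0.8  -0.76] [1.22795258 0.3765557  0.01895605]
0.27 ([15.9, 184.4, 45.2], [0.088, 0.041, -0.926])
0.149 ([15.6, 173.1, 165.7], [0.088, 0.041, -0.926])
```

Request:
apply_moves --commands '[[[16,184,45,0.088,0.041,-0.926,1],[16,184,45,0.088,0.041,-0.926,1],[16,184,45,0.088,0.041,-0.926,1],[16,184,45,0.088,0.041,-0.926,1],[16,184,45,0.088,0.041,-0.926,1],[16,184,45,0.088,0.041,-0.926,1],[16,184,45,0.088,0.041,-0.926,1],[16,184,45,0.088,0.041,-0.926,1],[16,184,45,0.088,0.041,-0.926,1],[16,184,45,0.088,0.041,-0.926,1]]]'

```text
t: 10.52
position: [0.6077, 0.1149, 0.2638]
tool_rot: [-1.179, -2.906, 0.007]
contact_force: [-0.8, 0.6, 0.4]
finger_gap: 0.0854
finger_force: 0.0
```

Run:
```python
from plan import *
s=get_state(); print(s["t"],s["position"],s["q"].round(2),s["finger_gap"])
for z in(.27,.149): print(z,rel([*TIN,z],down(TY),s))
o=[]
for n,c in(("scene",(355,165)),("top",(240,175))):
    p=cams.get_image(n); a=p["frame"][c[1]-50:c[1]+50,c[0]-50:c[0]+50]; o.append(cv2.resize(a,(400,400),interpolation=cv2.INTER_CUBIC))
cv2.imwrite("pics/g1.png",np.hstack(o))
```

```text
10.5167 [0.60767159 0.11486828 0.26375853] [ 0.01  0.79 -0.58  1.24  0.43  1.24  0.23] 0.08543268928793231
0.27 ([-0.5, 1.3, -6.3], [-0.006, -0.004, -0.003])
0.149 ([-0.9, 2.1, 114.7], [-0.006, -0.004, -0.003])
```

View pics/g1.png

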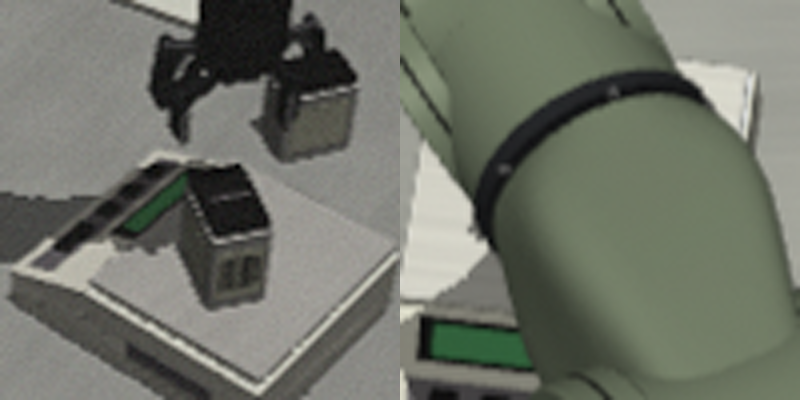

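The open gripper straddles the tin, with its fingertips at crop pixels (180,140) and (290,110). The keys look to be up, so I'll descend.

Request:
apply_moves --commands '[[[-1,2,20,-0.006,-0.004,0,1],[-1,2,40,-0.006,-0.004,0,1],[-1,2,55,-0.006,-0.004,0,1],[-1,2,70,-0.006,-0.004,0,1],[-1,2,85,-0.006,-0.004,0,1],[-1,2,100,-0.006,-0.004,0,1],[-1,2,114,-0.006,-0.004,0,1],[-1,2,114,-0.006,-0.004,0,1]]]'

```text
t: 11.28
position: [0.6082, 0.115, 0.1477]
tool_rot: [-1.179, -2.91, 0.004]
contact_force: [-0.6, -0.0, -0.9]
finger_gap: 0.0852
finger_force: 0.0
```

Request:
apply_moves --commands '[[[0,0,0,0,0,0,0],[0,0,0,0,0,0,0],[0,0,0,0,0,0,0],[0,0,0,0,0,0,0],[0,0,0,0,0,0,0],[0,0,0,0,0,0,0],[0,0,0,0,0,0,0],[0,0,0,0,0,0,0]]]' --squeeze 40

```text
t: 11.95
position: [0.6097, 0.1156, 0.1511]
tool_rot: [1.178, 2.91, 0.001]
contact_force: [-0.8, 0.8, 6.5]
finger_gap: 0.0576
finger_force: 41.7
```

Request:
apply_moves --commands '[[[0,0,-5,0,0,0,0],[0,0,-15,0,0,0,0],[0,0,-30,0,0,0,0],[0,0,-50,0,0,0,0],[0,0,-70,0,0,0,0],[0,0,-90,0,0,0,0],[0,0,-105,0,0,0,0],[0,0,-115,0,0,0,0],[0,0,-120,0,0,0,0],[0,0,-120,0,0,0,0]]]' --squeeze 50

```text
t: 12.78
position: [0.6094, 0.1155, 0.2707]
tool_rot: [1.178, 2.911, 0.001]
contact_force: [-0.4, 0.3, -3.2]
finger_gap: 0.0577
finger_force: 53.9
```

Run:
```python
from fit import *
import plan
s=get_state(); print(s["t"],s["position"],s["tool_rot"],s["q"].round(2),s["contact_force"],s["finger_gap"])
p=cams.get_image("scene")
for d in cams.cut_out(p,"tin_center"): print(d["position"],d["conf"])
x0=s["position"]; print("expect px",proj(p,[x0[0],x0[1],x0[2]]))
c=proj(p,[x0[0],x0[1],x0[2]-.0]).astype(int); a=p["frame"][c[1]-60:c[1]+60,c[0]-80:c[0]+80]; cv2.imwrite("pics/l1.png",cv2.resize(a,(640,480),interpolation=cv2.INTER_CUBIC))
sx=np.array([np.cos(-1.09),np.sin(-1.09),0]); W=np.array([.640,-.416,.125])-.035*sx
T=W-.143*sx; print("tin target",T)
for q in(.26,.179): print(plan.rel([T[0],T[1],q],plan.down(-1.09+np.pi),s))
```

```text
12.7833 [0.60935608 0.11547729 0.27073135] [1.17756841e+00 2.91111541e+00 6.37743986e-04] [ 0.01  0.79 -0.58  1.23  0.42  1.24  0.23] [-0.4108003  0.3187515 -3.2345661] 0.05769517036238739
[363.2, 149.8] 0.67
expect px [362.66273918 148.55937142]
tin target [ 0.5576776  -0.25818041  0.125     ]
([-222.6, -304.5, 10.7], [0.001, 0.001, 0.321])
([-222.5, -304.6, 91.7], [0.001, 0.001, 0.321])
```

View pics/l1.png

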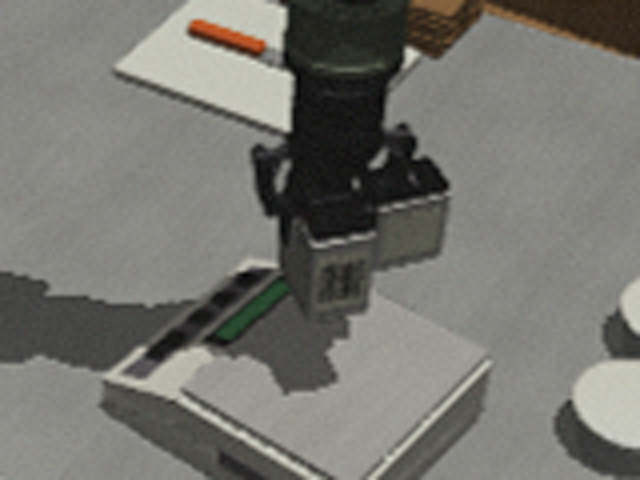

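The tin is off the pan and upright, with its barcode visible at crop pixel (340,283). Next I'll carry it at this height to a point in front of the scanner.

Request:
apply_moves --commands '[[[-4,-6,0,0,0,0.01,0],[-15,-21,0,0,0,0.02,0],[-33,-46,0,0,0,0.05,0],[-53,-73,0,0,0,0.08,0],[-73,-100,0,0,0,0.11,0],[-93,-128,0,0,0,0.14,0],[-113,-155,0,0,0,0.17,0],[-133,-183,0,0,0,0.2,0],[-153,-210,0,0,0,0.23,0],[-171,-235,0,0,0,0.26,0],[-187,-256,0,0,0,0.28,0],[-200,-274,0,0,0,0.3,0]]]'

```text
t: 13.88
position: [0.5613, -0.2234, 0.2691]
tool_rot: [-1.604, -2.7, 0.002]
contact_force: [0.0, 0.1, -4.0]
finger_gap: 0.0575
finger_force: 54.2
```

Run:
```python
import plan
from plan import *
s=get_state(); print(s["t"],s["position"],s["q"].round(2))
for q in(.27,.131): print(plan.rel([.5577,-.2582,q],plan.down(-1.09+np.pi),s))
```

```text
13.8833 [ 0.56132088 -0.22342447  0.26914661] [ 0.57  0.75 -0.54  1.3   0.39  1.2   0.51]
([-28.8, -19.8, -0.8], [-0.001, 0.0, 0.018])
([-28.8, -19.6, 138.2], [-0.001, 0.0, 0.018])
```

Request:
apply_moves --commands '[[[-12,-9,3,0,0,0.005,0],[-22,-16,13,0,0,0.01,0],[-29,-20,28,0,0,0.018,0],[-29,-20,45,0,0,0.018,0],[-29,-20,65,0,0,0.018,0],[-29,-20,85,0,0,0.018,0],[-29,-20,105,0,0,0.018,0],[-29,-20,120,0,0,0.018,0],[-29,-20,131,0,0,0.018,0],[-29,-20,137,0,0,0.018,0],[-29,-20,138,0,0,0.018,0],[-29,-20,138,0,0,0.018,0]]]'

```text
t: 14.88
position: [0.5591, -0.2555, 0.132]
tool_rot: [1.624, 2.689, 0.0]
contact_force: [0.2, -0.2, -2.6]
finger_gap: 0.0575
finger_force: 54.1
```

Run:
```python
from fit import *
s=get_state(); print(s["t"],s["position"],s["q"].round(2),s["finger_gap"])
p=cams.get_image("scene"); t=cams.get_image("top")
V=[.64,-.416,-1.09]
o=[]
for pic,c in((p,(300,270)),(t,(390,190))):
    f=pic["frame"].copy(); f=cv2.resize(f,None,fx=4,fy=4,interpolation=cv2.INTER_CUBIC)
    x=s["position"];sx=np.array([np.cos(-1.09),np.sin(-1.09),0])
    for parts,v in((SCANNER[:1],V),([b+[0,0,x[2]-.051] for b in [box((-.043,.043),(-.029,.029),(0,.102))]],[x[0],x[1],-1.09])):
        m=(cv2.resize(render(pic,parts,v),None,fx=4,fy=4)>.5).astype(np.uint8)
        cv2.drawContours(f,cv2.findContours(m,0,2)[0],-1,(0,255,0),1)
    o.append(f[c[1]*4-250:c[1]*4+250,c[0]*4-200:c[0]*4+200])
cv2.imwrite("pics/f1.png",np.hstack(o))
```

```text
14.8833 [ 0.5591241  -0.25548812  0.13202255] [ 0.6   0.92 -0.48  1.44  0.49  0.9   0.46] 0.05747422320175852
```

View pics/f1.png

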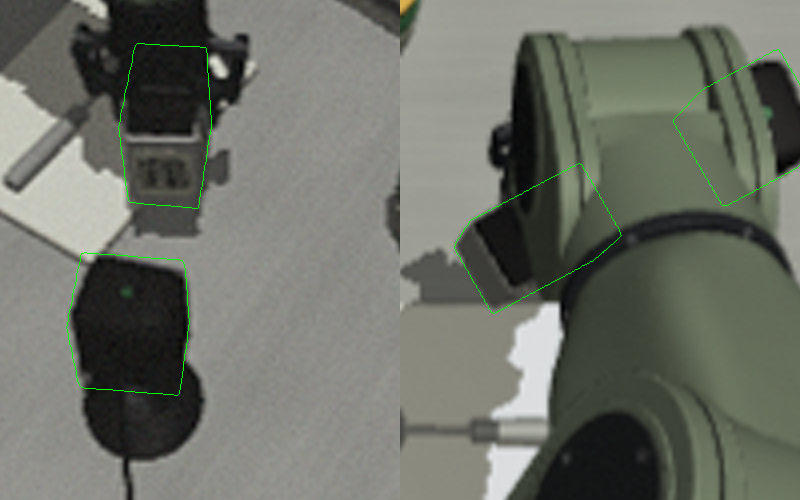

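The tin outline matches, with its barcode at crop pixel (165,175) facing the scanner at (130,320). Both fitted outlines agree to within a few mm. I'll let it settle, then hand in.

Request:
apply_moves --commands '[[[0,0,0,0,0,0,0],[0,0,0,0,0,0,0],[0,0,0,0,0,0,0],[0,0,0,0,0,0,0],[0,0,0,0,0,0,0],[0,0,0,0,0,0,0]]]'

```text
t: 15.48
position: [0.559, -0.2557, 0.132]
tool_rot: [1.624, 2.689, -0.0]
contact_force: [0.4, 0.1, -3.1]
finger_gap: 0.0577
finger_force: 54.1
```

```bash
python3 -c "
from h import *
s=get_state();print(s['position'],abs(s['joint_vel']).max());print(order.job_done())"
```

```text
[ 0.55895031 -0.25572507  0.1319628 ] 0.00199195362965272
the job is handed in; nothing more can be done
None
```

I pressed stock, tare and enter in that order, each to its stop, then lifted the tin and handed the job in with it held still and upright, its barcode facing the smallest scanner from about 10 cm by my measurements; the hand-in returned no verdict.

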